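# Put the pigment pots back in the sloping rack

## Task

Three loose pigment pots stand about on the bench; put them away in the three empty cells of the sloping divided rack, one pot per cell, cap up and right down on the cork disc in the bottom. Lower them in gently without ramming the dividers, leave the two pots that are already in the rack in their cells, and do not let a pot fall over or shove the jar, ink tin or sanding block aside.

Things in the scene. Friction and masses are not known exactly. Their poses are not given: they have to be found in the camera images.
- pot_a: loose pigment pot, one of three alike: straight cylinder, white body 34 mm in diameter up to 68 mm, then a ribbed black screw cap 36 mm in diameter up to 94 mm (its full height); about 0.1 kg. Origin: centre of its underside; z along its axis to the cap. Starts upright on the bench, its axis 75 mm or more from that of its nearest neighbour.
- pot_b: loose pigment pot, one of three alike: straight cylinder, white body 34 mm in diameter up to 68 mm, then a ribbed black screw cap 36 mm in diameter up to 94 mm (its full height); about 0.1 kg. Origin: centre of its underside; z along its axis to the cap. Starts upright on the bench, its axis 75 mm or more from that of its nearest neighbour.
- pot_c: loose pigment pot, one of three alike: straight cylinder, white body 34 mm in diameter up to 68 mm, then a ribbed black screw cap 36 mm in diameter up to 94 mm (its full height); about 0.1 kg. Origin: centre of its underside; z along its axis to the cap. Starts upright on the bench, its axis 75 mm or more from that of its nearest neighbour.
- pad_a: cork disc, 32 mm wide, 4 mm thick, fixed in the bottom of an EMPTY cell of the rack. Origin: centre of the disc's underside, in the middle of the cell's floor; z is the cell's axis, from the floor out of the mouth (30 degrees from vertical); x points up the slope, square to the row; y along the row. A seated pot's origin lies 4 mm along z from here.
- pad_b: cork disc, 32 mm wide, 4 mm thick, fixed in the bottom of an EMPTY cell of the rack. Origin: centre of the disc's underside, in the middle of the cell's floor; z is the cell's axis, from the floor out of the mouth (30 degrees from vertical); x points up the slope, square to the row; y along the row. A seated pot's origin lies 4 mm along z from here.
- pad_c: cork disc, 32 mm wide, 4 mm thick, fixed in the bottom of an EMPTY cell of the rack. Origin: centre of the disc's underside, in the middle of the cell's floor; z is the cell's axis, from the floor out of the mouth (30 degrees from vertical); x points up the slope, square to the row; y along the row. A seated pot's origin lies 4 mm along z from here.
- full_a: pot of the same shape and size as the loose ones (34 mm body, 36 mm cap, 94 mm tall), already in a cell of the rack (no cork disc below it), loose there. Origin: centre of its underside; z along its axis to the cap. To be left where it is.
- full_b: pot of the same shape and size as the loose ones (34 mm body, 36 mm cap, 94 mm tall), already in a cell of the rack (no cork disc below it), loose there. Origin: centre of its underside; z along its axis to the cap. To be left where it is.
- rack: plywood rack fixed on the bench, foot 96 x 240 mm, 85 mm high: a row of five open cells along y, tipped so the mouths lean 30 degrees from vertical to the rack's -x (robot) side. Cells 40 x 40 mm inside, 44 mm pitch; along the cell axis the dividers rise 46, back wall 48, front wall 34 mm above the cell floor. Origin: centre of foot on the bench; z up. Which cells are empty varies.
- size_jar: white jar with a blue band, 69 mm in diameter, 135 mm tall, standing on the bench; bystander. Origin: centre of its underside, z up.
- ink_tin: round lidded ink tin, 70 mm in diameter, 40 mm tall, on the bench; bystander. Origin: centre of its underside, z up.
- block: cork sanding block, 42 (x) x 72 (y) x 30 mm, on the bench; bystander. Origin: centre of its underside, z up.
There are look-alikes about, which are no part of the job. Leave any blue, pink or purple look-alike of the pot_a alone.

How it is judged (in metres and radians):
At the end, for the whole second after the job is handed in: Each of the three cork discs carries one of the three loose pots: the pot's underside centre within 12 mm of the disc's underside centre, its axis within 0.2 rad of the cell's axis, cap up, at rest (under 0.03 m/s); the two pots that were in the rack are within 20 mm of where they were (((distance between pot_a and pad_a below 0.012 m and angle between the z axis of pot_a and the z axis of pad_a, either way round below 0.2 rad) or (distance between pot_b and pad_a below 0.012 m and angle between the z axis of pot_b and the z axis of pad_a, either way round below 0.2 rad) or (distance between pot_c and pad_a below 0.012 m and angle between the z axis of pot_c and the z axis of pad_a, either way round below 0.2 rad)) and ((distance between pot_a and pad_b below 0.012 m and angle between the z axis of pot_a and the z axis of pad_b, either way round below 0.2 rad) or (distance between pot_b and pad_b below 0.012 m and angle between the z axis of pot_b and the z axis of pad_b, either way round below 0.2 rad) or (distance between pot_c and pad_b below 0.012 m and angle between the z axis of pot_c and the z axis of pad_b, either way round below 0.2 rad)) and ((distance between pot_a and pad_c below 0.012 m and angle between the z axis of pot_a and the z axis of pad_c, either way round below 0.2 rad) or (distance between pot_b and pad_c below 0.012 m and angle between the z axis of pot_b and the z axis of pad_c, either way round below 0.2 rad) or (distance between pot_c and pad_c below 0.012 m and angle between the z axis of pot_c and the z axis of pad_c, either way round below 0.2 rad)) and angle between each of pot_a, pot_b, pot_c's own z axis and vertical below 0.8 rad and linear speed of each of pot_a, pot_b, pot_c below 0.03 m/s and distance of each of full_a, full_b from where it was at the start of the episode below 0.02 m); the robot touches nothing.
It fails at once if a pot already in the rack was pulled up or shoved out of its cell (moved over 20 mm) (distance of any of full_a, full_b from where it was at the start of the episode above 0.02 m).
It fails at once if the jar, ink tin or sanding block was shoved (over 30 mm) or tipped over (distance of any of size_jar, ink_tin, block from where it was at the start of the episode above 0.03 m or angle between any of size_jar, ink_tin, block's own z axis and vertical above 0.5 rad).
It fails at once if a loose pot fell over (leaned more than 57 degrees) (angle between any of pot_a, pot_b, pot_c's own z axis and vertical above 1 rad).
It fails at once if a pot was rammed or dropped hard on the rack (over 40 N) (contact force between any of pot_a, pot_b, pot_c and rack above 40 N).
It also fails if it takes over 67 s, if anything falls off the work surface, if the arm or the gripper's body presses on something with over 40 N, if the wrist force passes 120 N, or if a joint passes its speed limit or range.

## Robot

A 6-joint arm with a two-finger parallel gripper is mounted at the origin on a cart in front of the work surface, level with it; the furniture and walls round the work are solid. World frame = base frame: x ahead of the robot, y to its left, z up, the work surface at z = 0. Lengths are in mm, angles in degrees, forces in N, time in s.
With the tool pointing down it reaches from about 275 to 850 mm from the base axis. Payload 19 kg.
Tool frame: the origin (TCP) lies at the very end of the fingers, on their centre line; the grasp point (between the pads) lies robot.tcp_to_grasp behind it (robot.tcp_to_grasp is the distance from the TCP to the grasp point, in mm); z points along the fingers, y is the line along which they close (so a half turn about z gives the same grasp; the last joint's range is limited). The gripper opens to 85 mm and grips with 20 to 120 N. Pads are 22 mm wide; open, the fingers measure 114 mm over their backs; the gripper's body (76 mm by 85 mm) begins 54 mm behind the grasp point. The pads swing forward as they close: fully open they stand 13 mm farther back than shut.
Start: joints at [-74.313, 8.623, 82.357, -0, 89.026, -7.678], TCP at [228.011, -527.827, 231.267] pointing down, gripper open.
Joint ranges: [-160.23, 160.23], [-39.13, 120.54], [6.94, 153.29], [-79.49, 259.48], [9.18, 160.14], [-161.06, 161.06]. Speed limits (degrees/s): [108.29, 108.29, 127.2, 172.46, 172.46, 172.46].

## Interface

Orientations are given as a 3x3 rotation matrix whose columns are the frame's x, y, z axes.
In Python, from bench import robot gives the robot as it stands. The module is installed in compiled form; this text tells all that it offers. Calls block until the motion is done:
- robot.goto(position, orientation): joint-space move of the TCP to a pose.
- robot.line_to(position, rate=150, frame=None, max_force=None): straight line of the TCP; frame=None keeps the orientation; rate is the mean speed in mm/s. With max_force (N) it stops when the force on the tool has changed by that much, and returns True; else False.
- robot.move_j(angles): joint-space move.
- robot.release() and robot.close(): open the fingers fully, or close them until they stop; the grip force is fixed at half the most.
- robot.hold(seconds).
- robot.solve_ik(position, orientation): joint angles nearest the present ones, or None.
- robot.read_camera(name): name is "scene" or "side" or "wrist"; returns (picture, depth): 420x560x3 uint8, red, green, blue; 420x560 float32, mm along the optical axis (not along the pixel's ray), 0 where there is no reading.
- robot.camera_info(name): a dict with "fx", "fy", "cx", "cy" (pixels), "R" (3x3) and "t" (3): a world point X has camera coordinates R X + t. Camera axes: x right, y down, z forward; pixel columns grow to the right and rows downward; lengths in mm; the calibration is good to about 2 mm. A picture is of the moment at which its call begins: read the wrist's pose just before it. camera_info takes no time and is no camera call; for the wrist camera it gives the pose at the moment of the call.
A pose or a line that the arm cannot do raises robot.PlanningError and nothing moves.
- robot.hand_in(): hands the job in; it is judged then, once.
Trained networks look in the newest picture that a camera, given by its name, has taken for a name from the list of things; names that differ only in an ending like _2 or _b are one class to them, and where a whole thing is asked for, a point or a joint stands for the part that bears it (a point fixed in the world has none). Each returns a list of dicts, best first, with "confidence" (0 to 1); they miss things now and then, are a little off and sometimes report something else, mostly with a low value. They report only what shows in the picture. A call takes as long as a camera call. They do not tell look-alikes from the thing itself.
- robot.boxes_of(camera, label): "bbox" ([left, top, width, height] in pixels, round what is visible of it).
- robot.place_of(camera, label): "position" ([column, row] in pixels: a listed point, or the origin of a listed thing).
Readings, each from a call of its own:
- robot.read_time(): time.
- robot.read_q(): joint angles.
- robot.read_dq(): joint speeds.
- robot.read_effort(): joint torques, N m.
- robot.read_tcp_pos(): TCP position.
- robot.read_ee_rot(): TCP orientation.
- robot.read_ft_force(): force on the tool from outside, world axes, zero at the start.
- robot.read_moment(): the same for the moment, N m.
- robot.read_gripper_width(): opening from 0.0 (shut) to 1.0 (fully open).
- robot.read_grip_force(): force on a finger pad.
Only numpy, scipy, OpenCV 4.12 (cv2) and the standard library are available. Lean on these libraries where they do the work, as an engineer would, in place of code of your own. Each camera call takes 0.05 s, during which the arm holds its last target. There are 200 camera calls.

## Working session

There is one attempt and no reset: what is moved stays moved. The work goes in short steps, each a Python script; the robot and the scene stay as the last script left them, time stands still between calls to the robot, and variables do not carry over. Pictures are saved under pics/ and viewed, at most 10 in all, crops included, and the job is handed in when it is done.

```bash
mkdir -p pics
python3 - <<'E'
from bench import robot
import cv2,numpy as np
print(robot.read_time(),robot.tcp_to_grasp)
for c in("scene","side"):
    p,d=robot.read_camera(c); cv2.imwrite(f"pics/{c}0.png",p[:,:,::-1]); np.savez(f"{c}0.npz",p=p,d=d)
    i=robot.camera_info(c); R=np.array(i["R"]);t=np.array(i["t"]); print(c,-R.T@t)
    for l in("pot_a","pad_a","full_a","rack","size_jar","ink_tin","block"):
        print(l)
        for r in robot.boxes_of(c,l)[:8]:
            b=r["bbox"];u=int(b[0]+b[2]/2);v=int(b[1]+b[3]/2);z=d[min(v,419),min(u,559)]
            X=R.T@(np.array([(u-i["cx"])/i["fx"]*z,(v-i["cy"])/i["fy"]*z,z])-t)
            print("  ",np.round(b),round(r["confidence"],2),X.round())
print(robot.read_time())
E
```

```text
0.0 18.700000000000003
scene [-201.36497772  443.80591286 1110.95003825]
pot_a
   [277. 232.  16.  35.] 0.92 [404.   8.  72.]
   [393. 166.  18.  33.] 0.84 [ 396. -365.   72.]
   [375. 183.  22.  35.] 0.8 [ 380. -298.   61.]
   [291. 175.  17.  33.] 0.73 [ 538. -134.   61.]
pad_a
full_a
   [215. 207.  24.  16.] 0.76 [547.  81. 109.]
   [189. 226.  24.  21.] 0.74 [-201.  444. 1111.]
rack
   [176. 181.  88.  83.] 0.94 [566.  91.  69.]
size_jar
   [277. 231.  16.  33.] 0.62 [408.   9.  68.]
ink_tin
   [277. 154.  28.  30.] 0.78 [ 631. -174.   43.]
block
   [242. 196.   4.   8.] 0.6 [619. -13.  36.]
side [  -77.97024423 -1044.98139433   477.73733839]
pot_a
   [231. 213.  18.  36.] 0.97 [412. -18.  42.]
   [280. 233.  16.  19.] 0.81 [ 421. -251.   87.]
   [280. 252.  18.  45.] 0.75 [ 377. -326.   49.]
   [313. 244.  18.  40.] 0.75 [ 410. -396.   93.]
   [309. 262.  14.  42.] 0.74 [ 398. -392.   52.]
   [300. 215.  11.  41.] 0.53 [ 243. -579.  252.]
pad_a
full_a
   [259. 193.  16.  16.] 0.73 [545.  53.  90.]
rack
   [255. 194.  64.  38.] 0.67 [581.   0.  56.]
size_jar
   [349. 207.  32.  63.] 0.97 [ 595. -319.   79.]
   [281. 233.  14.  42.] 0.18 [ 379. -321.   94.]
ink_tin
   [330. 228.  22.  23.] 0.6 [ 613. -208.   35.]
block
   [254. 239.  19.  23.] 0.52 [ 419. -138.   27.]
0.8
```

Run:
```python
import cv2
a=cv2.imread("pics/scene0.png")[140:290,150:440];b=cv2.imread("pics/side0.png")[170:320,180:400]
cv2.imwrite("pics/s_crop.png",cv2.resize(a,(783,405),interpolation=3));cv2.imwrite("pics/d_crop.png",cv2.resize(b,(792,540),interpolation=3))
```

```text
(no output)
```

View pics/s_crop.png

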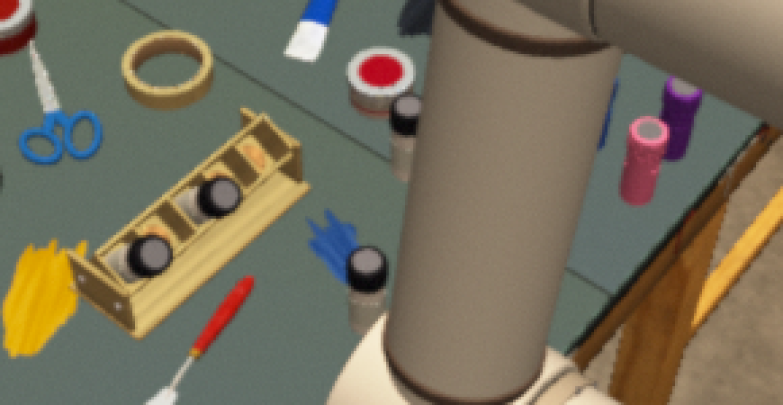

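View pics/d_crop.png

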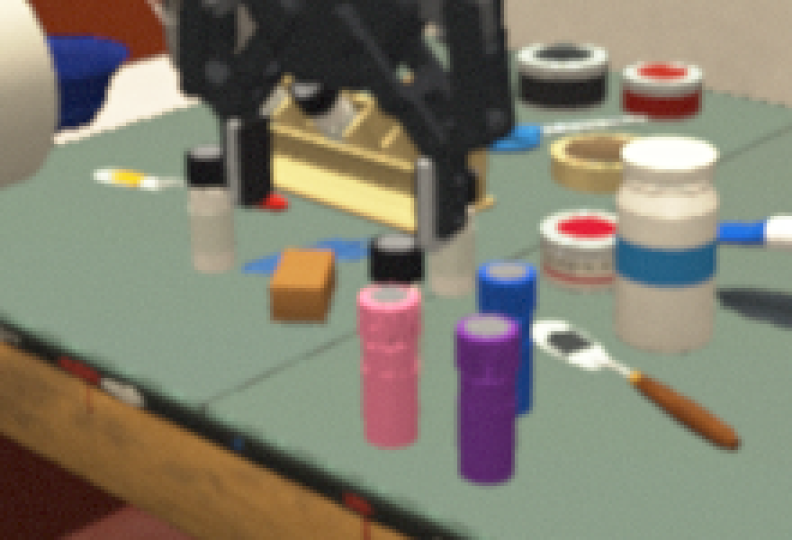

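Loose pots (scene crop): at (405,130), (367,275), plus one hidden from the scene camera but visible in the side crop at (397,260). The look-alikes are pink, purple and blue. The rack runs obliquely, with full pots at crop (150,255) and (218,197). Next I'll look from the wrist.

```bash
cat > h.py <<'E'
from bench import robot
import cv2,numpy as np
def Rdown(yaw,tilt=0):
    "tool y along heading yaw (deg), tool z down tilted by tilt toward heading"
    a,b=np.radians([yaw,tilt]); h=np.array([np.cos(a),np.sin(a),0]); u=np.array([0,0,1.])
    z=np.sin(b)*h-np.cos(b)*u; y=np.cos(b)*h+np.sin(b)*u
    return np.column_stack([np.cross(y,z),y,z])
def flip(R): return R@np.diag([-1,-1,1.])
def cam(name):
    i=robot.camera_info(name); p,d=robot.read_camera(name)
    R=np.array(i["R"]);t=np.array(i["t"]); v,u=np.mgrid[:420,:560]
    C=np.stack([(u-i["cx"])/i["fx"]*d,(v-i["cy"])/i["fy"]*d,d],-1)
    return p,d,(C-t)@R,i
E
python3 - <<'E'
from h import *
i=robot.camera_info("wrist");print(i["fx"],(-np.array(i["R"]).T@i["t"]).round(),np.round(i["R"],2))
R=Rdown(0)
for nm,RR in(("n",R),("f",flip(R))): print(nm,robot.solve_ik([400,-110,420],RR), robot.solve_ik([450,60,330],RR))
q=robot.solve_ik([400,-110,420],R);q2=robot.solve_ik([400,-110,420],flip(R))
RR=R if abs(q[5])<abs(q2[5]) else flip(R)
robot.goto([400,-110,420],RR)
p,d,X,i=cam("wrist");cv2.imwrite("pics/w1.png",p[:,:,::-1]);np.savez("w1.npz",p=p,d=d,X=X)
print((-np.array(i["R"]).T@i["t"]).round(),robot.read_time())
for l in("pot_a","full_a","pad_a","rack","block"):
  for r in robot.boxes_of("wrist",l): print(l,np.round(r["bbox"]),round(r["confidence"],2))
E
```

```text
302.6945594841413 [ 305. -494.  374.] [[ 0.4  -0.92  0.  ]
 [-0.87 -0.38  0.33]
 [-0.3  -0.13 -0.94]]
n [-2.60448135e+01 -1.01710532e+01  7.93347416e+01 -2.54444375e-14
  1.10836312e+02 -2.60448135e+01] [-2.14489577e+00 -6.82391693e+00  8.67818338e+01 -2.54444375e-14
  1.00042083e+02 -2.14489577e+00]
f [-2.60448135e+01 -1.01710532e+01  7.93347416e+01 -2.54444375e-14
  1.10836312e+02  1.53955187e+02] None
[400. -26. 563.] 2.6333
pot_a [305. 246.  19.  40.] 0.96
pot_a [262. 240.  23.  43.] 0.8
pot_a [276. 271.  18.  45.] 0.78
pot_a [283.  74.  25.  26.] 0.74
pot_a [286. 212.  29.  34.] 0.68
pot_a [348. 160.  37.  34.] 0.67
full_a [378.  11.  46.  36.] 0.97
pad_a [406.  81.  25.  25.] 0.8
pad_a [401.   0.  20.  12.] 0.52
rack [369.   0.  86. 119.] 0.87
block [282. 125.  41.  46.] 0.8
block [406.  52.  20.  21.] 0.48
```

View pics/w1.png

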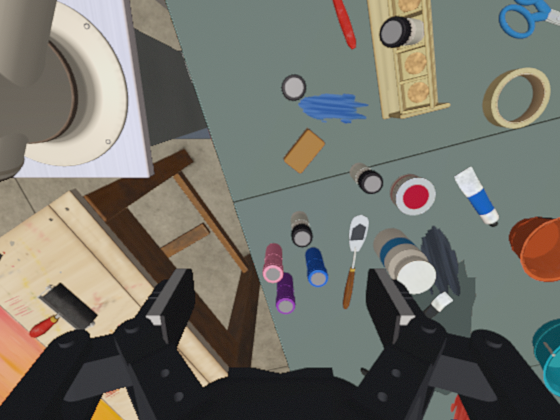

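Wrist picture: black-capped pots at (293,88), (370,182) and (302,240). Pink (273,262), purple (285,295) and blue (316,268) are look-alikes to leave. In the rack, seen from the bottom up, the cells are empty, empty, full, empty, full.

```bash
python3 - <<'E'
from h import *
z=np.load("w1.npz");X=z["X"];p=z["p"].astype(int)
bench=X[100:180,260:280].reshape(-1,3);print("bench z",np.median(bench[:,2]))
m=((abs(X[...,2]-94)<5)).astype(np.uint8); m[300:]=0
n,l,s,c=cv2.connectedComponentsWithStats(m)
for k in range(1,n):
    if s[k,4]>60:
        q=X[l==k]; print(c[k].round(),s[k],q.mean(0).round(1),((q.max(0)+q.min(0))/2).round(1),(np.ptp(q,0)).round(),p[l==k].mean(0).round())
E
python3 - <<'E'
from h import *
# view of rack from along the cell axis, camera above it
R=Rdown(0,0)
robot.goto([500,-40,330],R)
p,d,X,i=cam("wrist");cv2.imwrite("pics/w2.png",p[:,:,::-1]);np.savez("w2.npz",p=p,d=d,X=X)
print(robot.read_time())
for l in("full_a","pad_a","rack","pot_a"):
  for r in robot.boxes_of("wrist",l): print(l,np.round(r["bbox"]),round(r["confidence"],2))
  for r in robot.place_of("wrist",l): print(l,"pl",np.round(r["position"]),round(r["confidence"],2))
E
```

```text
bench z 0.3050561864230668
[411.  30.] [405  18  11  24  61] [578.2  68.4  93.5] [577.5  68.3  94.1] [15. 29.  9.] [167. 158. 147.]
[55. 96.] [ 31  52  33  90 403] [ 72.9 -16.5  93.9] [ 52.5 -19.1  94. ] [ 64. 123.  10.] [106. 101.  91.]
[293.  87.] [281  73  25  28 520] [418.7  -3.7  94.5] [418.8  -3.3  93.3] [35. 37.  9.] [130. 128. 128.]
[371. 182.] [360 172  23  22 399] [ 544.6 -145.3   94.4] [ 545.1 -145.9   93.1] [35. 35.  8.] [105. 102. 104.]
[301. 237.] [291 227  22  20 331] [ 435.8 -239.8   94.2] [ 436.3 -240.5   93. ] [36. 34.  8.] [105. 102. 104.]
[398. 254.] [386 246  35  26 128] [ 603.7 -272.1   94. ] [ 612.8 -283.4   94. ] [54. 48. 10.] [132. 125. 114.]
[272. 272.] [262 263  21  19 294] [ 385.6 -309.    94.1] [ 385.2 -309.7   93. ] [36. 34.  8.] [185. 146. 158.]
[317. 277.] [307 268  21  19 299] [ 465.7 -318.3   94.2] [ 465.7 -319.6   93.4] [36. 36.  8.] [101. 123. 166.]
3.5917
full_a [290.   0.  65.  22.] 0.79
full_a [312.  62.  56.  40.] 0.66
full_a pl [348.   3.] 0.87
full_a pl [358.  75.] 0.82
pad_a [355. 133.  16.  21.] 0.71
pad_a [351. 102.  15.  21.] 0.68
pad_a [342.  27.  16.  29.] 0.59
pad_a pl [364. 114.] 0.93
pad_a pl [354.  42.] 0.73
pad_a pl [367. 143.] 0.6
rack [307.   2.  98. 174.] 0.7
rack pl [345.  83.] 0.59
pot_a [202. 128.  39.  32.] 0.84
pot_a [246. 300.  24.  58.] 0.84
pot_a [226. 264.  30.  53.] 0.8
pot_a [213. 332.  27.  48.] 0.71
pot_a [299. 213.  28.  46.] 0.7
pot_a [196. 297.  28.  55.] 0.59
pot_a [354. 101.  12.  22.] 0.39
pot_a pl [219. 304.] 0.84
pot_a pl [306. 222.] 0.67
pot_a pl [245. 270.] 0.66
pot_a pl [230. 139.] 0.65
pot_a pl [261. 308.] 0.62
```

View pics/w2.png

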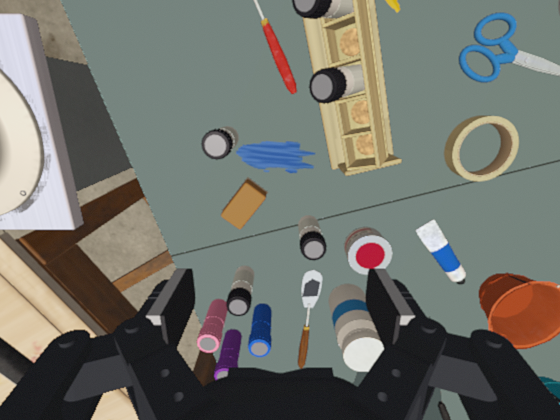

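Run:
```python
from h import *
R=Rdown(10,30); x,z=R[:,0],R[:,2]
c=np.array([570,55,50.])-330*(np.cos(.33)*z-np.sin(.33)*x)
t=c-84*x+143*z; print(t)
robot.goto(t,R)
p,d,X,i=cam("wrist");cv2.imwrite("pics/w3.png",p[:,:,::-1]);np.savez("w3.npz",p=p,d=d,X=X)
print(robot.read_time())
for l in("pad_a","full_a"):
  for r in robot.place_of("wrist",l): print(l,"pl",np.round(r["position"]),round(r["confidence"],2),X[int(r["position"][1]),int(r["position"][0])].round(1))
```

```text
[482.70574971  62.89566478 196.5262791 ]
4.9083
pad_a pl [298. 149.] 0.97 [590.8 118.7  38.4]
pad_a pl [302. 252.] 0.44 [597.3   9.2  69.7]
pad_a pl [300. 220.] 0.38 [552.   62.5 116.4]
full_a pl [299. 109.] 0.71 [530.1 153.5 118.6]
full_a pl [297. 186.] 0.66 [568.4  85.9  78.1]
```

View pics/w3.png

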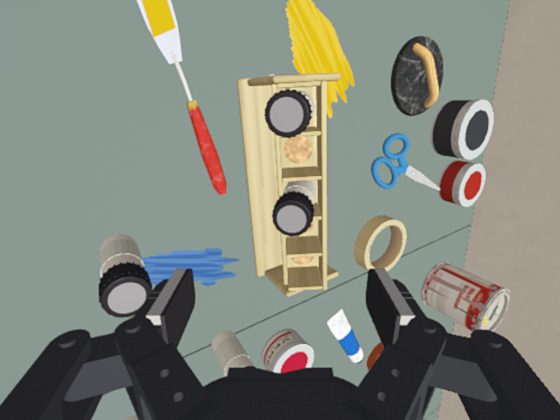

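The picture looks down the cells. There are full pots at (290,112) and (293,212), and empty cells at (299,149), (303,243) and (303,275). Now I'll fit the rack frame from the depth cloud.

Run:
```python
from h import *
X=np.load("w3.npz")["X"];p=np.load("w3.npz")["p"].astype(int)
m=np.zeros(X.shape[:2],bool);m[60:300,232:345]=1
P=X[m&(X[...,2]>4)&(X[...,2]<140)]
print(P.min(0),P.max(0))
# yaw: maximise sharpness of (s,n) histogram
def sn(P,yaw):
    R=Rdown(yaw,30); xc=R[:,1]; zc=-R[:,2]; r=np.cross(zc,xc); return P@xc,P@r,P@zc
best=[]
for yaw in np.arange(0,22,.5):
    s,r,n=sn(P,yaw); H=np.histogram2d(s,n,bins=[np.arange(s.min(),s.max(),2),np.arange(n.min(),n.max(),2)])[0]
    best.append(((H**2).sum(),yaw))
print(sorted(best)[::-1][:5]); yaw=max(best)[1]
# pad 2 plane
q=X[140:160,290:308].reshape(-1,3); c=q.mean(0); w=np.linalg.svd(q-c)[2][2]; print("pad",c,w*np.sign(w[2]))
s,r,n=sn(P,yaw); s0,r0,n0=[v[0] for v in sn(c[None],yaw)]
np.set_printoptions(linewidth=200)
s-=s0;r-=r0;n-=n0
print("n",*zip(*[(int(b),int(a)) for a,b in zip(*np.histogram(n,np.arange(-12,60,2)))]))
t=(abs(n-42)<3);print("wall tops s",list(zip(np.arange(-40,40,2),np.histogram(s[t],np.arange(-40,42,2))[0])))
t=(abs(n-42)<3)&(abs(s)<15);print("div r",[(a,b) for a,b in zip(np.arange(-150,110,2),np.histogram(r[t],np.arange(-150,112,2))[0]) if b])
```

```text
[510.80558668 -50.22018329   4.12974965] [661.97885594 208.82936278 122.5464361 ]
[(np.float64(1611354.0), np.float64(14.0)), (np.float64(1604915.0), np.float64(13.5)), (np.float64(1571276.0), np.float64(14.5)), (np.float64(1523859.0), np.float64(13.0)), (np.float64(1446494.0), np.float64(15.0))]
pad [590.34503155 118.31675119  40.16174699] [0.80872205 0.21926161 0.54579574]
n (-12, -10, -8, -6, -4, -2, 0, 2, 4, 6, 8, 10, 12, 14, 16, 18, 20, 22, 24, 26, 28, 30, 32, 34, 36, 38, 40, 42, 44, 46, 48, 50, 52, 54, 56) (562, 562, 687, 1636, 1184, 1245, 199, 130, 143, 163, 186, 165, 166, 182, 167, 172, 183, 165, 180, 264, 652, 236, 202, 216, 230, 322, 817, 924, 108, 29, 38, 31, 17, 21, 24)
wall tops s [(np.int64(-40), np.int64(0)), (np.int64(-38), np.int64(0)), (np.int64(-36), np.int64(0)), (np.int64(-34), np.int64(0)), (np.int64(-32), np.int64(0)), (np.int64(-30), np.int64(0)), (np.int64(-28), np.int64(1)), (np.int64(-26), np.int64(22)), (np.int64(-24), np.int64(22)), (np.int64(-22), np.int64(42)), (np.int64(-20), np.int64(65)), (np.int64(-18), np.int64(55)), (np.int64(-16), np.int64(52)), 
[... 1100 characters left out ...]
, np.int64(4)), (np.int64(-32), np.int64(5)), (np.int64(-30), np.int64(11)), (np.int64(-28), np.int64(23)), (np.int64(-24), np.int64(29)), (np.int64(-22), np.int64(61)), (np.int64(-20), np.int64(29)), (np.int64(20), np.int64(22)), (np.int64(22), np.int64(35)), (np.int64(24), np.int64(10)), (np.int64(38), np.int64(1)), (np.int64(42), np.int64(1)), (np.int64(44), np.int64(2)), (np.int64(48), np.int64(2)), (np.int64(50), np.int64(1)), (np.int64(52), np.int64(1)), (np.int64(54), np.int64(1)), (np.int64(56), np.int64(1)), (np.int64(64), np.int64(57)), (np.int64(66), np.int64(81)), (np.int64(68), np.int64(23)), (np.int64(70), np.int64(6)), (np.int64(72), np.int64(12)), (np.int64(74), np.int64(1))]
```

```bash
cat > fit.py <<'E'
from h import *
def sn(P,yaw):
    R=Rdown(yaw,30); xc=R[:,1]; zc=-R[:,2]; r=np.cross(zc,xc); return np.column_stack([P@xc,P@r,P@zc]),np.column_stack([xc,r,zc])
X=np.load("w3.npz")["X"]
m=np.zeros(X.shape[:2],bool);m[60:300,232:345]=1
P=X[m&(X[...,2]>4)&(X[...,2]<140)]
c=np.array([590.35,118.32,40.16]); yaw=14.
for k in range(3):
    Q,F=sn(P-c,yaw); t=(Q[:,0]>15)&(Q[:,0]<27)&(abs(Q[:,2]-43)<4)
    a=np.polyfit(Q[t,1],Q[t,0],1); yaw-=np.degrees(a[0])*np.cos(np.radians(30)) if k<2 else 0
    b=Q[t]; 
print("yaw",yaw,a,"back s pct",np.percentile(b[:,0],[2,10,50,90,98]),"n",np.median(b[:,2]))
t=(Q[:,0]<-15)&(Q[:,0]>-30)&(abs(Q[:,2]-29)<3); f=Q[t];print("front",t.sum(),np.percentile(f[:,0],[2,10,50,90,98]),np.median(f[:,2]))
t=(abs(Q[:,0])<13)&(abs(Q[:,2]-42)<3)
for r0 in(-153.5,-109.5,-65.5,-21.5,22.4,66.4):
    u=t&(abs(Q[:,1]-r0)<4.5); print("div",r0,u.sum(),np.percentile(Q[u,1],[5,50,95]) if u.sum() else 0,np.median(Q[u,2]) if u.sum() else 0)
t=(abs(Q[:,0])<10)&(abs(Q[:,1])<10);print("pad n",np.percentile(Q[t,2],[10,50,90]))
for r0 in (-43.6,44.4):
    t=(abs(Q[:,1]-r0)<25)&(Q[:,2]>82)&(Q[:,2]<95);print("cap",r0,t.sum(),Q[t].mean(0),np.percentile(Q[t,2],[50,95]))
E
python3 fit.py
```

```text
yaw 13.908077189274763 [1.22129784e-04 2.09063226e+01] back s pct [16.02601867 19.06529973 20.92119883 23.23327725 23.78920755] n 42.742190592685
front 626 [-26.65277537 -25.53421301 -23.4028665  -21.20170823 -16.51445152] 28.73792384521819
div -153.5 75 [-154.64118813 -152.4585257  -150.97811122] 40.64552545598568
div -109.5 81 [-110.57504841 -108.62294264 -107.11276337] 40.87406292047986
div -65.5 12 [-66.96041236 -65.12412529 -63.61100749] 40.67772542945205
div -21.5 104 [-23.03536133 -20.96216159 -19.39474279] 40.744659546597035
div 22.4 59 [20.99264194 22.5783387  24.29728859] 40.79554044314131
div 66.4 134 [64.85991819 66.5817325  68.35849816] 40.7556441217463
pad n [-1.82483465 -0.88812058 -0.04622894]
cap -43.6 1283 [-12.83134124 -41.15264623  89.941761  ] [90.23281891 92.73718523]
cap 44.4 1748 [-12.86217577  45.20292259  90.17202689] [90.38511072 92.70140384]
```

Fit is consistent: divider, front and back tops all put the floor at n=-5.25. I'll move pot 1 into the upper empty cell first.

```bash
cat >> h.py <<'E'
YAW=13.91
T=Rdown(YAW,30); D=Rdown(YAW,0)
F=np.column_stack([T[:,1],np.cross(-T[:,2],T[:,1]),-T[:,2]])
C=np.array([590.35,118.32,40.16])
def cell(r,n,s=-1.1): return C+F@np.array([s,r,n-5.25])   # n above cell floor
H=61
def pick(x,y):
    robot.goto([x,y,150],D); robot.line_to([x,y,H],rate=120,max_force=15) and print("touched!")
    robot.close(); print("w",robot.read_gripper_width(),robot.read_grip_force(),robot.read_time())
    robot.line_to([x,y,205],rate=150)
def place(r):
    robot.goto(cell(r,4+H+115),T)
    print("w",robot.read_gripper_width())
    a=robot.line_to(cell(r,4+H+48),rate=100,max_force=15)
    b=robot.line_to(cell(r,4+H-3),rate=30,max_force=6) if not a else None
    n=(F.T@(robot.read_tcp_pos()-C))[2]+5.25-H
    print("stop",a,b,"bottom n",n.round(2),np.round(robot.read_ft_force(),1),robot.read_time()); return n
def leave(r):
    robot.release(); robot.line_to(cell(r,4+H+110),rate=120); print(robot.read_time())
E
python3 - <<'E'
from h import *
pick(418.8,-3.5)
n=place(.8)
if n<6.5: leave(.8)
E
```

```text
w 0.40536268786732704 59.84149979922222 6.9333
w 0.40673812876792914
stop False True bottom n 4.24 [-3.8 -0.8  7. ] 10.925
12.5417
```

Run:
```python
from h import *
p,d,X,i=cam("wrist");cv2.imwrite("pics/w4.png",p[:,:,::-1])
```

```text
(no output)
```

View pics/w4.png

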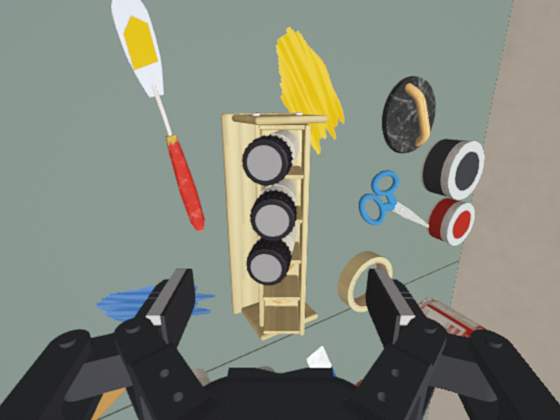

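Pot 1 stands in its cell at (273,213), with the full pots undisturbed at (268,160) and (268,262). On to the other two.

Run:
```python
from h import *
for (x,y),r in(((545.0,-145.6),-86.8),((436.1,-240.2),-130.6)):
    pick(x,y); n=place(r)
    if not n<6.5: break
    leave(r)
robot.goto(cell(-40,310),T)
p,d,X,i=cam("wrist");cv2.imwrite("pics/w5.png",p[:,:,::-1]);np.savez("w5.npz",X=X)
print(robot.read_time())
Q=(X-C)@F; Q[...,2]+=5.25
for r in(.8,-86.8,-130.6,-43.1,44.6):
    t=(abs(Q[...,1]-r)<20)&(abs(Q[...,0])<35)&(Q[...,2]>85)&(Q[...,2]<112)
    q=Q[t]; t2=q[:,2]>np.percentile(q[:,2],20);q=q[t2];w=np.linalg.svd(q-q.mean(0),full_matrices=False)[2][2]
    print(r,len(q),q.mean(0).round(1),w.round(2))
```

```text
w 0.40199259122057673 59.85412082634866 14.9833
w 0.40390115225375556
stop False True bottom n 4.34 [-4.8 -0.4  9.2] 19.0417
20.6583
w 0.3986035617573638 60.29594890947919 23.1167
w 0.40129069909924686
stop False True bottom n 4.48 [-5.7 -0.4  7.9] 27.375
28.9917
29.7333
0.8 632 [-6.7  0.9 99.4] [-0.04 -0.    1.  ]
-86.8 549 [ -9.  -86.1  99.6] [ 0.07 -0.01 -1.  ]
-130.6 521 [  -8.  -132.4   99.2] [-0.05  0.    1.  ]
-43.1 573 [-11.6 -42.3  96. ] [ 0.12 -0.01 -0.99]
44.6 710 [-11.2  44.8  96. ] [-0.11  0.    0.99]
```

View pics/w5.png

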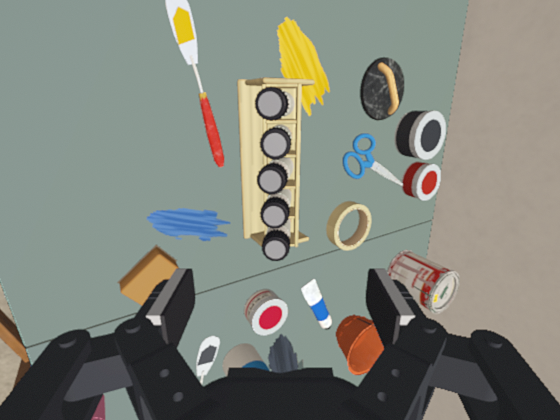

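All five cells are filled (caps at about (275,103), (275,143), (272,179), (274,212) and (275,246)). Cap tops are at the expected height, about 98–99 mm above the cell floor, with leans of 2–4° for the new pots, so I'm handing in.

```bash
python3 -c "
from bench import robot
print(robot.hand_in())"
```

```text
the job is handed in; nothing more can be done
None
```

All three loose pots are seated cap up on their cork discs, the two full pots were left in their cells, and the job was handed in after about 30 s of robot time; no verdict was returned.

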